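# One stroke on the ratchet lever

## Robot

A 6-joint arm with a two-finger parallel gripper is mounted at the origin on the work surface. World frame = base frame: x ahead of the robot, y to its left, z up, the work surface at z = 0. Lengths are in m, angles in degrees, forces in N, time in s.
With the tool pointing down it reaches from about 0.375 to 0.9 m from the base axis. Payload 3.1 kg.
Tool frame: the origin (TCP) lies at the very end of the fingers, on their centre line; the grasp point (between the pads) lies 19 mm behind it (robot.hold_point_z is the distance from the TCP to the grasp point, in m); z points along the fingers, y is the direction in which the jaws open and shut (so a half turn about z gives the same grasp; the last joint's range is limited). The gripper opens to 87 mm and grips with 3 to 60 N. Pads are 19 mm wide; open, the fingers measure 117 mm over their backs; the gripper's body (75 mm by 190 mm) begins 51 mm behind the grasp point.
Start: joints at [64.486, 30.224, 82.088, -0, 67.689, -10.227], TCP at [0.165, 0.603, 0.223] pointing down, gripper open.
Joint ranges: [-176.69, 176.69], [-43.24, 126.21], [12.49, 139.97], [-82, 262], [0, 151.66], [-163.58, 163.58]. Speed limits (degrees/s): [159.86, 159.86, 180, 180, 180, 180].

## Interface

Orientations are given as a 3x3 rotation matrix whose columns are the frame's x, y, z axes.
In Python, from workcell import robot gives the robot as it stands.
- The arm moves only by the tool apply_moves, never from a script. Its argument "commands" is a list of rows, each a list of 3 entries, a list of its own where there are three numbers: the turn, a rotation vector about the tool's x, y, z in rad, then the shift along the tool's x, y, z in cm, then the opening, from 0 (shut) to 1 (fully open). A call has 1 to 10 rows; each row shifts and turns the commanded pose from where the row before left it, along the tool's axes as they then stand; what a row does not reach is not made up. A row lasts 1/12 s, in which the tool goes at most 41.7 mm and 7.16 degrees, less where a joint would pass 70% of its speed; a pose out of reach is approached as far as the arm can. A call is refused whole if a number of a shift passes 4.17 or a number of a turn 0.125, either way. A call with a gripper value outside its range is refused whole. The fingers move at their own pace and stop on an object; the grip force is fixed at half the most. Time passes only in rows, so rows that do not move let the fingers close. It gives the time, the measured TCP pose, the force and the opening at its end, in the units of the state.
- robot.state(): the state, without advancing time (a new reading comes with each control period).
- robot.get_image(name): name is "scene" or "top" or "wrist"; returns a dict with "pixels" (420x560x3 uint8, red, green, blue), "camera_matrix" (3x3 intrinsics, pixels), "D" ([k1, k2, p1, p2, k3] as OpenCV has them; the pictures are not rectified), "world_from_camera" (4x4, takes a point from camera to world coordinates). Camera axes: x right, y up, looking along -z (the intrinsics and any distortion apply to the point x, -y, -z); pixel columns grow to the right and rows downward; lengths in m; the calibration is good to about 2 mm. A picture is of the moment at which its call begins. There is no depth.
- robot.close_job(): hands the job in, once; it reports no verdict.
Trained networks look in the newest picture that a camera, given by its name, has taken for a name from the list of things; names that differ only in an ending like _2 or _b are one class to them, and where a whole thing is asked for, a point or a joint stands for the part that bears it (a point fixed in the world has none). Each returns a list of dicts, best first, with "confidence" (0 to 1); they miss things now and then, are a little off and sometimes report something else, mostly with a low value. They report only what shows in the picture. A call takes as long as a camera call.
- robot.find_in(camera, thing): "point" ([column, row] as shares, 0 to 1, of the picture: columns of its width, rows of its height, amid what is visible of it).
- robot.regions_of(camera, thing): "pixels" (420x560 bool, what is visible of it) and "point" ([column, row] as shares, 0 to 1, of the picture: columns of its width, rows of its height, amid what is visible of it).
The state is a dict: "time_s": time; "q": joint angles; "qvel": joint speeds; "effort": joint torques, N m; "eef_pos": TCP position; "orientation": TCP orientation; "ft_force": force on the tool from outside, world axes, zero at the start; "ft_torque": the same for the moment, N m; "grip_width": opening from 0.0 (shut) to 1.0 (fully open).
Only numpy, scipy, OpenCV 4.12 (cv2) and the standard library are available. Lean on these libraries where they do the work, as an engineer would, in place of code of your own. Each camera call takes 0.05 s, during which the arm holds its last target.

## Task

Of the two levers on the bench, take the one with a toothed wheel and a pawl and tighten its bolt by one stroke: seen from above, swing it anticlockwise right back to its stop (it spins loose, the wheel stays put), then clockwise right to its other stop, so that it grips and turns the wheel. Let go there, and leave the plain lever where it is.

Things in the scene. Friction and masses are not known exactly. Their poses are not given: they have to be found in the camera images.
- ratchet_stand_axis (a point): Upright turning axis of the ratchet, a point on its fixed stand 42 mm above the bench; z up, -x is where the lever points at mid-swing. Round it: lever (42 to 50 mm above the bench), toothed wheel 80 mm across (to 64 mm), hexagonal bolt head (to 78 mm). Stand: plate 170 x 190 mm, two stop pins 56 mm high. The look-alike stand has a smooth 40 mm collar, no teeth. Either stand may be left or right.
- ratchet_lever (a joint): Ratchet lever angle, rad; grows clockwise seen from above, 0 at the anticlockwise stop, 1.4 at the clockwise stop, 0.7 along the stand's -x. Starts at 1.05 to 1.35, stays where left. Anticlockwise it clicks loosely over the teeth (about 2 N at the grip); clockwise it picks up the next tooth within 0.33 rad and carries the wheel (about 5 N at the grip).
- ratchet_grip (a point): Grip of the ratchet lever: an upright black round post, 20 mm in diameter, fixed on the lever 135 mm from the axis, from 50 to 112 mm above the bench; this point is on its centre line, 90 mm above the bench. The brass pawl lies on the lever between grip and wheel, no farther than 83 mm from the axis, its top 64 mm above the bench.
- ratchet_wheel (a joint): Angle the toothed wheel and bolt have turned, rad; 0 at the start, grows clockwise seen from above (tightening). 20 teeth, 0.31 rad each. Stiff: it stays put while the lever swings anticlockwise. A full stroke turns it 1.0 to 1.4 rad.
- plain_grip (a point): Grip of the plain look-alike lever, to be left alone: the same black post on a solid lever of the same size, on the other stand; this point lies on its centre line, 90 mm above the bench.

How it is judged (in metres and radians):
On the way, in this order (a step that is already met when the one before it is completed fails the run):
1. the ratchet lever is swung back to its anticlockwise stop (within 0.25 rad) while the wheel stays put (or has only been carried clockwise to the near stop) (value of joint ratchet_lever below 0.25 rad and value of joint ratchet_wheel between -0.15 and 0.45 rad), for 0.1 s.
2. the lever, swung clockwise, has gripped and turned the wheel by more than 0.5 rad (value of joint ratchet_wheel above 0.5 rad), for 0.1 s.
At the end, for the whole second after the job is handed in: The ratchet lever rests released within 0.25 rad of its clockwise stop, the wheel has been turned clockwise by one stroke (0.5 to 1.9 rad in all) and is at rest, and the plain lever's grip is within 20 mm of where it was (value of joint ratchet_lever above 1.15 rad and value of joint ratchet_wheel between 0.5 and 1.9 rad and velocity of joint each of ratchet_wheel, ratchet_lever below 0.1 rad/s and velocity of joint ratchet_lever above -0.1 rad/s and distance of plain_grip from where it was at the start of the episode below 0.02 m); the robot touches nothing.
It fails at once if the wheel is turned backwards by more than 0.2 rad (value of joint ratchet_wheel below -0.2 rad).
It fails at once if the plain lever's grip is moved by more than 20 mm (distance of plain_grip from where it was at the start of the episode above 0.02 m).
It also fails if it takes over 45 s, if anything falls off the work surface, if the arm or the gripper's body presses on something with over 40 N, if the wrist force passes 120 N, or if a joint passes its speed limit or range.

## Working session

There is one attempt and no reset: what is moved stays moved. The work goes in short steps, Python scripts to look and compute and a tool call to move; the robot and the scene stay as the last step left them, time stands still between calls to the robot, and variables do not carry over. Pictures are saved under pics/ and viewed, and the job is handed in when it is done.

Besides the shell and the picture viewer there is one more tool, called after ">>>" in YAML: its name, and indented under it one key for each argument. apply_moves: Moves the arm, as the interface text tells. Its arguments: {"type":"object","properties":{"commands":{"type":"array","items":{"type":"array"}}},"required":["commands"]}

```bash
ls; mkdir -p pics
cat > h.py <<'E'
import numpy as np, cv2
from workcell import robot
def ray(im,u,v):
    K=np.array(im["camera_matrix"]);D=np.array(im["D"],float)
    p=cv2.undistortPoints(np.array([[[u,v]]],float),K,D)[0,0]
    T=np.array(im["world_from_camera"]);d=T[:3,:3]@np.array([p[0],-p[1],-1.]);return T[:3,3],d
def atz(im,u,v,z):
    o,d=ray(im,u,v);return o+d*(z-o[2])/d[2]
def proj(im,P):
    T=np.linalg.inv(np.array(im["world_from_camera"]));c=T[:3,:3]@np.array(P)+T[:3,3]
    c=np.array([c[0],-c[1],-c[2]])
    return cv2.projectPoints(c.reshape(1,1,3),np.zeros(3),np.zeros(3),np.array(im["camera_matrix"]),np.array(im["D"],float))[0][0,0]
def save(im,n): cv2.imwrite(f"pics/{n}.png",im["pixels"][:,:,::-1])
E
python3 - <<'E'
from h import *
for c in ("top","scene"):
    im=robot.get_image(c);save(im,c+"0")
    print(c,np.round(np.array(im["world_from_camera"])[:3,3],3))
    for t in ("ratchet_grip","plain_grip","ratchet_lever","ratchet_wheel"):
        for r in robot.find_in(c,t)[:3]:
            u,v=r["point"][0]*560,r["point"][1]*420
            print(t,round(r["confidence"],2),round(u),round(v),np.round(atz(im,u,v,.09),3))
s=robot.state();print(s)
E
```

```text
pics
top [ 0.486 -0.083  0.932]
ratchet_grip 0.75 129 228 [0.524 0.239 0.09 ]
plain_grip 0.73 380 181 [ 0.608 -0.249  0.09 ]
ratchet_wheel 0.74 146 188 [0.603 0.207 0.09 ]
scene [1.157 0.688 0.857]
ratchet_grip 0.88 414 296 [0.535 0.292 0.09 ]
plain_grip 0.97 237 183 [ 0.621 -0.219  0.09 ]
ratchet_lever 0.81 414 299 [0.542 0.298 0.09 ]
ratchet_wheel 0.76 362 299 [0.624 0.239 0.09 ]
{'time_s': 0.5, 'q': array([ 6.44867747e+01,  3.02247744e+01,  8.20916650e+01, -3.38067359e-04,
        6.76887920e+01, -1.02269640e+01]), 'qvel': array([-0.03081655, -0.0584021 ,  0.01061402, -0.00805848,  0.05630541,
        0.00381378]), 'effort': array([-8.82852764e-04, -4.39603651e+01, -1.76790136e+01,  6.33181748e-02,
        5.15481981e-02, -4.64423294e-05]), 'eef_pos': array([0.16471944, 0.60284094, 0.22251269]), 'orientation': array([[-9.64621254e-01,  2.63639593e-01, -3.44005758e-05],
       [ 2.63639595e-01,  9.64621250e-01, -8.47528363e-05],
       [ 1.08393231e-05, -9.08237412e-05, -9.99999996e-01]]), 'ft_force': array([ 0.71423309,  0.11813404, -0.13375353]), 'ft_torque': array([ 0.01805649,  0.00086212, -0.02244867]), 'grip_width': 1.003596632513561}
```

View pics/top0.png

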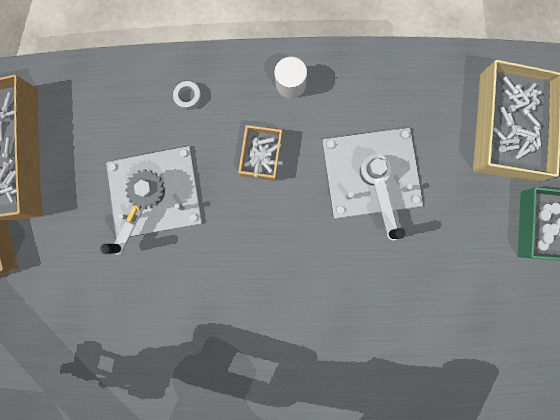

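View pics/scene0.png

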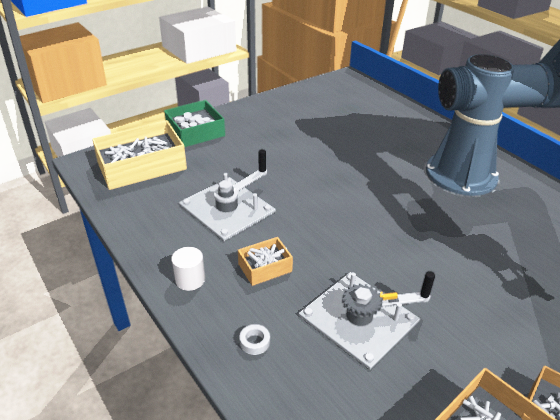

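The top view shows the ratchet on the left: bolt at about (142,187), grip post from (118,248) to (103,248), brass pawl at (133,214). The plain lever is on the right, with its grip at about (395,234). The scene view agrees. Next I'll compute the exact positions.

Run:
```python
from h import *
A={c:robot.get_image(c) for c in("top","scene")}
for c in A:
    for k,(y0,y1,x0,x1) in {"top":{"r":(130,270,85,215)},"scene":{"r":(250,370,290,450)}}[c].items():
        cv2.imwrite(f"pics/{c}_crop.png",cv2.resize(A[c]["pixels"][y0:y1,x0:x1,::-1],None,fx=5 if c=="scene" else 4,fy=5 if c=="scene" else 4,interpolation=cv2.INTER_CUBIC))
# black post pixels
for c,(y0,y1,x0,x1) in (("top",(238,258,95,130)),("scene",(265,305,415,440))):
    p=A[c]["pixels"][y0:y1,x0:x1].max(2)<45
    ys,xs=np.nonzero(p);print(c,xs.min()+x0,xs.max()+x0,ys.min()+y0,ys.max()+y0,xs.mean()+x0,ys.mean()+y0)
im=A["top"]
print("bolt",atz(im,142,187.5,.078), atz(A["scene"],363,295,.078))
for c in((107,163),(189,147),(202,222)): print(atz(im,*c,.01))
```

```text
top 105 120 244 252 113.42718446601941 247.89320388349515
scene 421 434 272 297 426.61052631578946 285.7631578947368
bolt [0.60520832 0.21889855 0.078     ] [0.60691633 0.22488627 0.078     ]
[0.67056319 0.32420521 0.01      ]
[0.70013348 0.14039871 0.01      ]
[0.53886665 0.11130373 0.01      ]
```

```bash
ls pics
```

```text
scene0.png
scene_crop.png
top0.png
top_crop.png
```

View pics/top_crop.png

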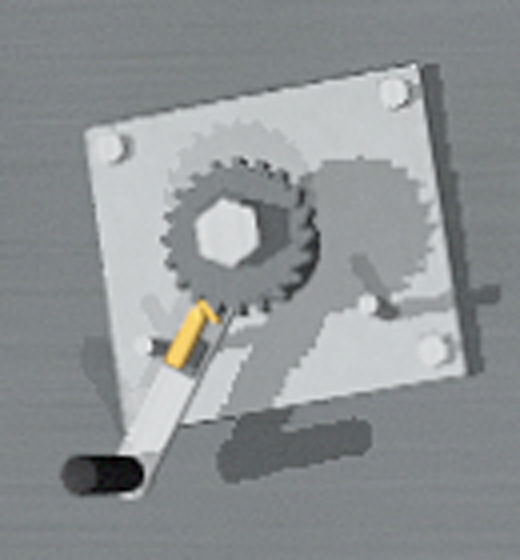

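View pics/scene_crop.png

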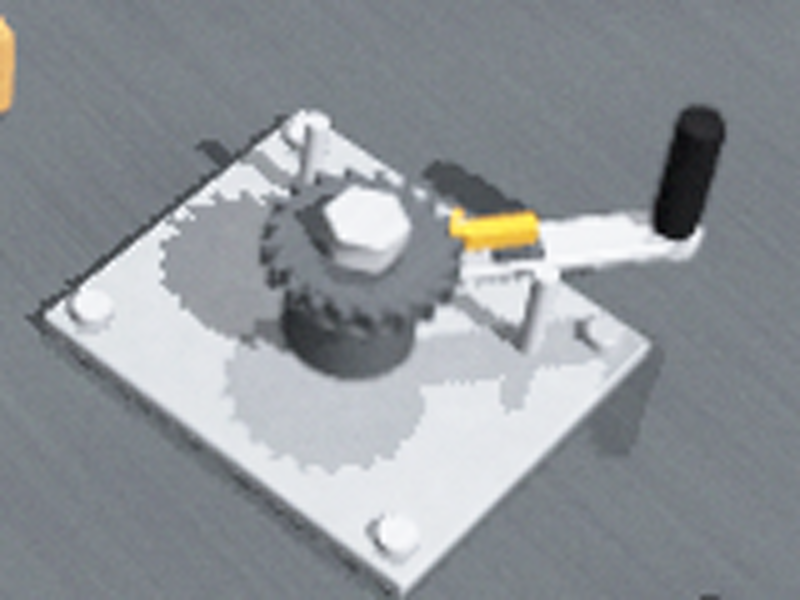

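Run:
```python
from h import *
A={c:robot.get_image(c) for c in("top","scene")}
t,s=A["top"],A["scene"]
def tri(a,b):
    M=np.zeros((3,3));r=np.zeros(3)
    for im,p in((t,a),(s,b)):
        o,d=ray(im,*p);d/=np.linalg.norm(d);Q=np.eye(3)-np.outer(d,d);M+=Q;r+=Q@o
    return np.linalg.solve(M,r)
B=[atz(t,142,187.75,.078),atz(s,363.6,293.4,.078),tri((142,187.75),(363.6,293.4))]
P=[atz(t,105.5,248.75,.112),atz(s,430.4,275,.112),tri((105.5,248.75),(430.4,275)),atz(t,116.3,248.7,.05),atz(s,425.6,296.4,.05)]
for x in B+P:print(np.round(x,4))
a=np.mean(B,0)[:2];g=np.mean([P[0],P[1],P[3],P[4]],0)[:2]
th0=np.arctan2(-.159,-.987)
v=g-a;print(a,g,np.hypot(*v),"lever",.7-((np.arctan2(v[1],v[0])-th0+np.pi)%(2*np.pi)-np.pi))
```

```text
[0.6047 0.2189 0.078 ]
[0.6031 0.2224 0.078 ]
[0.6036 0.2206 0.0767]
[0.4839 0.2789 0.112 ]
[0.4849 0.2847 0.112 ]
[0.4828 0.2818 0.108 ]
[0.4838 0.2827 0.05  ]
[0.4837 0.2872 0.05  ]
[0.60379154 0.22064748] [0.48407124 0.28337496] 0.1351580055604127 lever 1.3423457267032297
```

>>> apply_moves:
  commands:
    - [[0, 0, 0], [-3.2, -1.8, 0], 1]
    - [[0, 0, 0], [-3.2, -1.8, 0], 1]
    - [[0, 0, 0], [-3.2, -1.8, 0], 1]
    - [[0, 0, 0], [-3.2, -1.8, 0], 1]
    - [[0, 0, 0], [-3.2, -1.8, 0], 1]
    - [[0, 0, 0], [-3.2, -1.8, 0], 1]
    - [[0, 0, 0], [-3.2, -1.8, 0], 1]
    - [[0, 0, 0], [-3.2, -1.8, 0], 1]
    - [[0, 0, 0], [-3.2, -1.8, 0], 1]
    - [[0, 0, 0], [-3.2, -1.8, 0], 1]

```text
time_s: 1.53
eef_pos: [0.4271, 0.3435, 0.2228]
orientation: [[-0.965, 0.264, 0.0], [0.264, 0.965, 0.0], [-0.0, 0.0, -1.0]]
ft_force: [0.6, -0.4, -0.4]
grip_width: 0.999
```

>>> apply_moves:
  commands:
    - [[0, 0, 0], [-3.2, -2.0, 0], 1]
    - [[0, 0, 0], [-3.2, -2.0, 0], 1]
    - [[0, 0, 0.108], [0, 0, 0], 1]
    - [[0, 0, 0.108], [0, 0, 0], 1]
    - [[0, 0, 0], [0, 0, 0], 1]
    - [[0, 0, 0], [0, 0, 0], 1]

```text
time_s: 2.03
eef_pos: [0.4772, 0.2893, 0.2226]
orientation: [[-0.887, 0.462, -0.0], [0.462, 0.887, 0.0], [0.0, 0.0, -1.0]]
ft_force: [-0.0, -0.1, 0.5]
grip_width: 0.997
```

```bash
cat >> h.py <<'E'
a=np.array([.6038,.2206]);th0=np.arctan2(-.159,-.987)
def G(L):
    p=th0+.7-L; return a+.135*np.array([np.cos(p),np.sin(p)])
def to(L=None,xy=None,z=None):
    s=robot.state();R=np.array(s["orientation"]);p=np.array(s["eef_pos"])
    t=np.r_[G(L) if xy is None else xy,p[2] if z is None else z]
    phi=np.degrees(np.arctan2(R[1,1],R[0,1]));want=np.degrees(th0+.7-L)-90 if L is not None else phi
    dphi=(want-phi+90)%180-90
    print("t",round(s["time_s"],2),"tcp",np.round(p,4),"tilt",np.round(R[:2,2],4),"F",np.round(s["ft_force"],1),"w",round(s["grip_width"],3))
    print("tool shift cm",np.round(R.T@(t-p)*100,2),"turn z rad",round(-np.radians(dphi),3))
E
python3 - <<'E'
from h import *
to(L=1.342)
im=robot.get_image("wrist");save(im,"w1")
print(proj(im,[*G(1.342),.112]))
E
```

```text
t 2.03 tcp [0.4772 0.2893 0.2226] tilt [-0.  0.] F [-0.  -0.1  0.5] w 0.997
tool shift cm [-0.9  -0.21 -0.  ] turn z rad 0.002
[277.22438808 218.25632326]
```

View pics/w1.png

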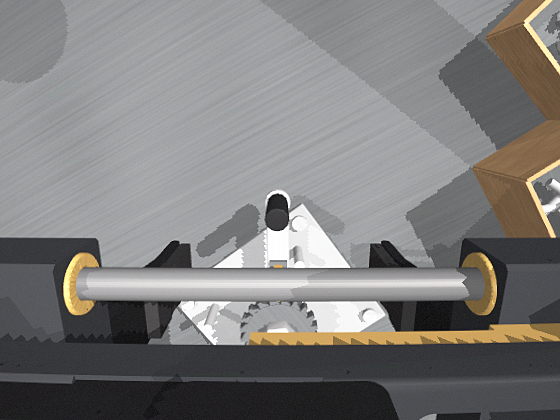

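The wrist view shows the post top at (276,217), and my estimate projects to (277,218), so the two agree. I'll descend and cage the post.

>>> apply_moves:
  commands:
    - [[0, 0, 0], [-0.9, -0.2, 0], 1]
    - [[0, 0, 0], [0, 0, 3], 1]
    - [[0, 0, 0], [0, 0, 3], 1]
    - [[0, 0, 0], [0, 0, 3], 0.8]
    - [[0, 0, 0], [0, 0, 3], 0.6]
    - [[0, 0, 0], [0, 0, 2], 0.5]
    - [[0, 0, 0], [0, 0, 1.2], 0.4]
    - [[0, 0, 0], [0, 0, 0], 0.33]
    - [[0, 0, 0], [0, 0, 0], 0.33]
    - [[0, 0, 0], [0, 0, 0], 0.33]

```text
time_s: 2.92
eef_pos: [0.4851, 0.2839, 0.0714]
orientation: [[-0.886, 0.463, 0.002], [0.463, 0.886, 0.001], [-0.001, 0.001, -1.0]]
ft_force: [-0.0, 0.6, 0.9]
grip_width: 0.555
```

Run:
```python
from h import *
to(L=1.342)
im=robot.get_image("scene");save(im,"s2")
# plan: chord steps from L=1.342 to 0.04 in tool frame with step dL
d=.1; 
g0,g1=G(1.342),G(1.242); p=th0+.7-1.342
y=np.array([np.cos(p-np.pi/2),np.sin(p-np.pi/2)]);s=robot.state();R=np.array(s["orientation"]);print((R[:2,:2].T@(g1-g0))*100, R[:2,1],y)
```

```text
t 2.92 tcp [0.4851 0.2839 0.0714] tilt [0.0018 0.0005] F [-0.   0.6  0.9] w 0.555
tool shift cm [ 0.05 -0.1  -0.  ] turn z rad 0.001
[-0.06702689 -1.34776969] [0.46352054 0.88608411] [0.46379856 0.88594069]
```

View pics/s2.png

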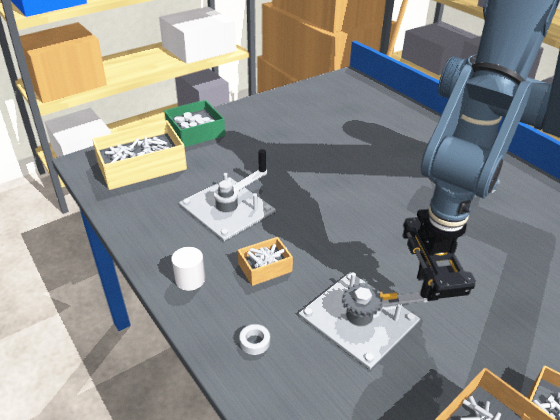

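>>> apply_moves:
  commands:
    - [[0, 0, 0], [0, 0, 0], 0.33]
    - [[0, 0, 0], [0, 0, 0], 0.33]
    - [[0, 0, 0], [0, 0, 0], 0.33]
    - [[0, 0, 0], [0, 0, 0], 0.33]
    - [[0, 0, -0.05], [-0.02, -0.68, 0], 0.33]
    - [[0, 0, -0.05], [-0.02, -0.68, 0], 0.33]
    - [[0, 0, -0.1], [-0.07, -1.35, 0], 0.33]
    - [[0, 0, -0.1], [-0.07, -1.35, 0], 0.33]

```text
time_s: 3.63
eef_pos: [0.4717, 0.2456, 0.071]
orientation: [[-0.984, 0.176, 0.002], [0.176, 0.984, 0.001], [-0.002, 0.002, -1.0]]
ft_force: [1.1, 1.5, -1.0]
grip_width: 0.331
```

Run:
```python
from h import *
to(L=1.042)
im=robot.get_image("scene");save(im,"s3")
im=robot.get_image("top");save(im,"t3")
```

```text
t 3.63 tcp [0.4717 0.2456 0.071 ] tilt [0.0024 0.0012] F [ 1.1  1.5 -1. ] w 0.331
tool shift cm [ 0.06 -0.06 -0.  ] turn z rad 0.005
```

View pics/t3.png

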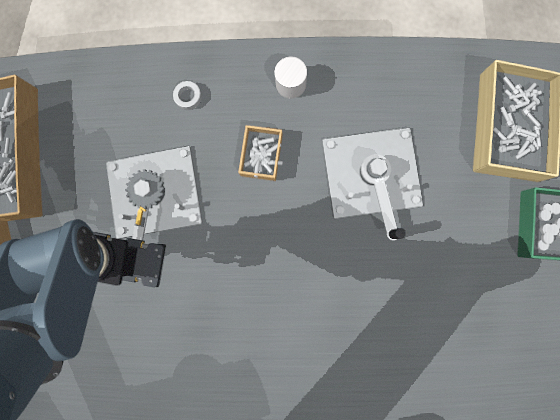

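The pawl at (139,217) shows the lever is following the tool with a light force. I'll continue to the anticlockwise stop.

>>> apply_moves:
  commands:
    - [[0, 0, -0.1], [-0.07, -1.35, 0], 0.33]
    - [[0, 0, -0.1], [-0.07, -1.35, 0], 0.33]
    - [[0, 0, -0.1], [-0.07, -1.35, 0], 0.33]
    - [[0, 0, -0.1], [-0.07, -1.35, 0], 0.33]
    - [[0, 0, -0.1], [-0.07, -1.35, 0], 0.33]
    - [[0, 0, -0.1], [-0.07, -1.35, 0], 0.33]
    - [[0, 0, -0.1], [-0.07, -1.35, 0], 0.33]

```text
time_s: 4.32
eef_pos: [0.4868, 0.154, 0.0708]
orientation: [[-0.868, -0.496, -0.0], [-0.496, 0.868, 0.001], [-0.0, 0.001, -1.0]]
ft_force: [-0.8, 1.6, 0.3]
grip_width: 0.328
```

>>> apply_moves:
  commands:
    - [[0, 0, -0.1], [-0.07, -1.35, 0], 0.33]
    - [[0, 0, -0.1], [-0.07, -1.35, 0], 0.33]
    - [[0, 0, -0.05], [-0.02, -0.68, 0], 0.33]
    - [[0, 0, 0], [0, 0, 0], 0.33]
    - [[0, 0, 0], [0, 0, 0], 0.33]

```text
time_s: 4.73
eef_pos: [0.5074, 0.1269, 0.0706]
orientation: [[-0.723, -0.691, 0.0], [-0.691, 0.723, 0.0], [-0.0, -0.0, -1.0]]
ft_force: [0.0, -0.2, -0.2]
grip_width: 0.331
```

Run:
```python
from h import *
to(L=0.04)
im=robot.get_image("scene");save(im,"s4")
im=robot.get_image("top");save(im,"t4")
cv2.imwrite("pics/t4c.png",cv2.resize(im["pixels"][130:270,85:215,::-1],None,fx=4,fy=4,interpolation=cv2.INTER_CUBIC))
```

```text
t 4.73 tcp [0.5074 0.1269 0.0706] tilt [0.0004 0.0002] F [ 0.  -0.2 -0.2] w 0.331
tool shift cm [ 0.03 -0.66  0.  ] turn z rad -0.056
```

View pics/t4c.png

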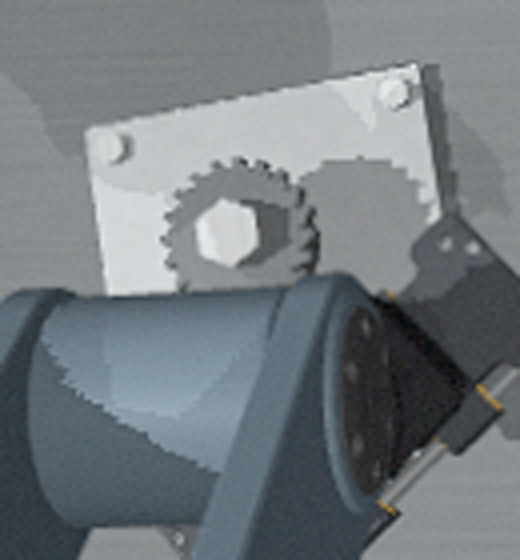

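View pics/s4.png

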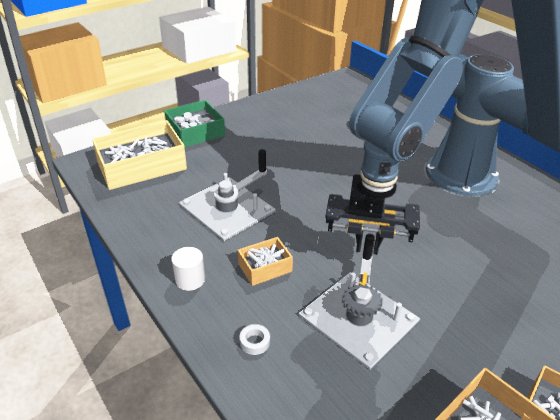

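The wheel looks unmoved. The tool is at L≈0.09, so I'll go a little further to meet the stop gently.

>>> apply_moves:
  commands:
    - [[0, 0, -0.05], [0.02, -0.66, 0], 0.33]
    - [[0, 0, -0.03], [0, -0.4, 0], 0.33]
    - [[0, 0, 0], [0, 0, 0], 0.33]
    - [[0, 0, 0], [0, 0, 0], 0.33]

```text
time_s: 5.17
eef_pos: [0.5139, 0.1196, 0.0705]
orientation: [[-0.663, -0.749, -0.0], [-0.749, 0.663, 0.0], [0.0, 0.0, -1.0]]
ft_force: [0.0, -0.4, -0.4]
grip_width: 0.326
```

Run:
```python
from h import *
to(L=0.0)
im=robot.get_image("scene");save(im,"s5")
cv2.imwrite("pics/s5c.png",cv2.resize(im["pixels"][200:370,290:450,::-1],None,fx=3.5,fy=3.5,interpolation=cv2.INTER_CUBIC))
```

```text
t 5.17 tcp [0.5139 0.1196 0.0705] tilt [-0.0003  0.0001] F [ 0.  -0.4 -0.4] w 0.326
tool shift cm [-0.02 -0.22 -0.  ] turn z rad -0.014
```

View pics/s5c.png

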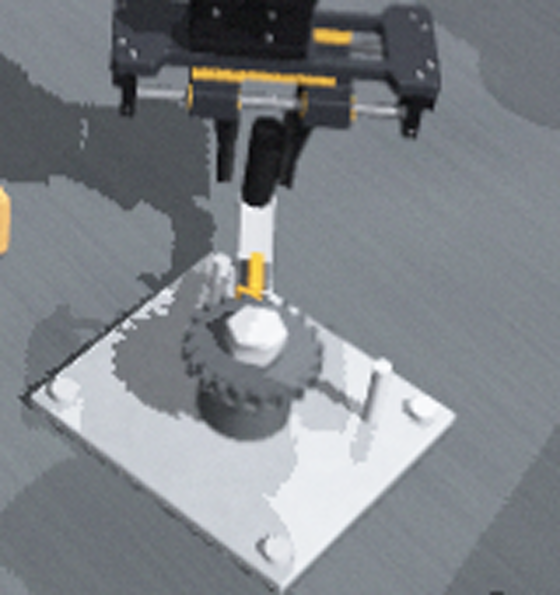

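Run:
```python
from h import *
im=robot.get_image("scene")
g=atz(im,290+257/3.5,200+201/3.5,.05)[:2];v=g-a
print(g,np.hypot(*v),.7-((np.arctan2(v[1],v[0])-th0+np.pi)%(2*np.pi)-np.pi))
print([(L,np.round(G(L),4)) for L in (0,1.35,1.4)])
```

```text
[0.51126816 0.12679693] 0.131761744515269 0.06750165842505962
[(0, array([0.5157, 0.1183])), (1.35, array([0.4847, 0.2842])), (1.4, array([0.488, 0.29 ]))]
```

>>> apply_moves:
  commands:
    - [[0, 0, -0.02], [0, -0.3, 0], 0.33]
    - [[0, 0, 0], [0, 0, 0], 0.33]
    - [[0, 0, 0], [0, 0, 0], 0.33]

```text
time_s: 5.52
eef_pos: [0.5164, 0.1172, 0.0705]
orientation: [[-0.647, -0.762, -0.0], [-0.762, 0.647, 0.0], [0.0, 0.0, -1.0]]
ft_force: [-1.2, 0.1, -0.5]
grip_width: 0.33
```

The lever reads about 0.05, well inside the tolerance. Next is the clockwise stroke.

>>> apply_moves:
  commands:
    - [[0, 0, 0.05], [-0.02, 0.68, 0], 0.33]
    - [[0, 0, 0.05], [-0.02, 0.68, 0], 0.33]
    - [[0, 0, 0.1], [-0.07, 1.35, 0], 0.33]
    - [[0, 0, 0.1], [-0.07, 1.35, 0], 0.33]
    - [[0, 0, 0.1], [-0.07, 1.35, 0], 0.33]
    - [[0, 0, 0.1], [-0.07, 1.35, 0], 0.33]

```text
time_s: 6.02
eef_pos: [0.4792, 0.1712, 0.0708]
orientation: [[-0.935, -0.355, 0.003], [-0.355, 0.935, -0.001], [-0.002, -0.002, -1.0]]
ft_force: [2.2, -3.7, -0.8]
grip_width: 0.333
```

Run:
```python
from h import *
to(L=0.49)
```

```text
t 6.02 tcp [0.4792 0.1712 0.0708] tilt [ 0.0032 -0.0015] F [ 2.2 -3.7 -0.8] w 0.333
tool shift cm [ 0.09  0.1  -0.  ] turn z rad -0.007
```

>>> apply_moves:
  commands:
    - [[0, 0, 0.1], [-0.07, 1.35, 0], 0.33]
    - [[0, 0, 0.1], [-0.07, 1.35, 0], 0.33]
    - [[0, 0, 0.1], [-0.07, 1.35, 0], 0.33]
    - [[0, 0, 0.1], [-0.07, 1.35, 0], 0.33]
    - [[0, 0, 0.1], [-0.07, 1.35, 0], 0.33]
    - [[0, 0, 0.1], [-0.07, 1.35, 0], 0.33]

```text
time_s: 6.52
eef_pos: [0.4729, 0.251, 0.0707]
orientation: [[-0.972, 0.234, 0.0], [0.234, 0.972, -0.002], [-0.001, -0.002, -1.0]]
ft_force: [2.0, -5.3, 0.5]
grip_width: 0.329
```

Run:
```python
from h import *
to(L=1.09)
im=robot.get_image("scene");save(im,"s6")
cv2.imwrite("pics/s6c.png",cv2.resize(im["pixels"][200:370,290:450,::-1],None,fx=3.5,fy=3.5,interpolation=cv2.INTER_CUBIC))
```

```text
t 6.52 tcp [0.4729 0.251  0.0707] tilt [ 0.0004 -0.0022] F [ 2.  -5.3  0.5] w 0.329
tool shift cm [ 0.06  0.03 -0.  ] turn z rad -0.006
```

View pics/s6c.png

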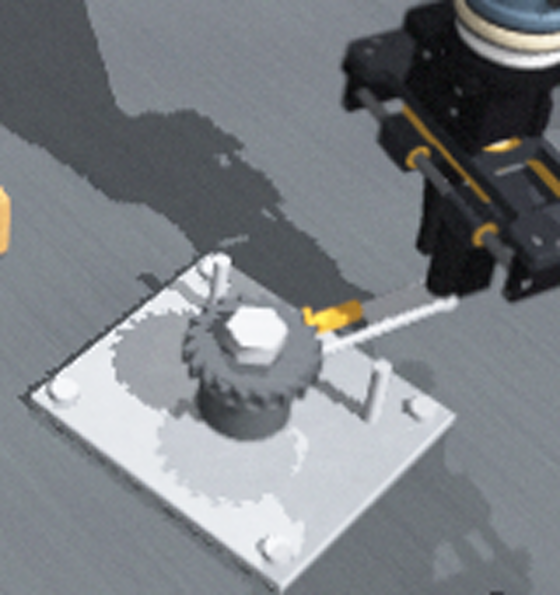

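The reaction of about 5.5 N means the lever has gripped the wheel. I'll finish the stroke slowly towards the stop.

>>> apply_moves:
  commands:
    - [[0, 0, 0.1], [-0.07, 1.35, 0], 0.33]
    - [[0, 0, 0.1], [-0.07, 1.35, 0], 0.33]
    - [[0, 0, 0.05], [-0.02, 0.65, 0], 0.33]
    - [[0, 0, 0.04], [-0.02, 0.5, 0], 0.33]
    - [[0, 0, 0], [0, 0, 0], 0.33]

```text
time_s: 6.98
eef_pos: [0.4863, 0.287, 0.0703]
orientation: [[-0.867, 0.498, -0.002], [0.498, 0.867, -0.001], [0.001, -0.002, -1.0]]
ft_force: [-0.7, -2.7, 1.7]
grip_width: 0.325
```

Run:
```python
from h import *
to(L=1.40)
```

```text
t 6.98 tcp [0.4863 0.287  0.0703] tilt [-0.0018 -0.001 ] F [-0.7 -2.7  1.7] w 0.325
tool shift cm [ 0.    0.36 -0.  ] turn z rad 0.019
```

>>> apply_moves:
  commands:
    - [[0, 0, 0.02], [0, 0.3, 0], 0.33]
    - [[0, 0, 0], [0, 0, 0], 0.33]
    - [[0, 0, 0], [0, 0.2, 0], 0.33]
    - [[0, 0, 0], [0, 0, 0], 0.33]
    - [[0, 0, 0], [0, 0, 0], 0.33]

```text
time_s: 7.4
eef_pos: [0.4885, 0.2912, 0.0703]
orientation: [[-0.856, 0.516, -0.002], [0.516, 0.856, -0.001], [0.001, -0.002, -1.0]]
ft_force: [-4.0, -3.2, 2.7]
grip_width: 0.332
```

>>> apply_moves:
  commands:
    - [[0, 0, 0], [0, -0.5, 0], 0.33]
    - [[0, 0, 0], [0, 0, 0], 0.45]
    - [[0, 0, 0], [0, 0, 0], 0.6]
    - [[0, 0, 0], [0, 0, 0], 0.8]
    - [[0, 0, 0], [0, 0, 0], 1]
    - [[0, 0, 0], [0, 0, 0], 1]
    - [[0, 0, 0], [0, 0, 0], 1]
    - [[0, 0, 0], [0, 0, 0], 1]

```text
time_s: 8.07
eef_pos: [0.487, 0.2874, 0.0706]
orientation: [[-0.856, 0.517, 0.0], [0.517, 0.856, 0.0], [-0.0, 0.0, -1.0]]
ft_force: [0.7, 0.3, 0.7]
grip_width: 0.772
```

Now I'll rise clear and back off.

>>> apply_moves:
  commands:
    - [[0, 0, 0], [0, 0, 0], 1]
    - [[0, 0, 0], [0, 0, -1.5], 1]
    - [[0, 0, 0], [0, 0, -3], 1]
    - [[0, 0, 0], [0, 0, -3], 1]
    - [[0, 0, 0], [0, 0, -3], 1]
    - [[0, 0, 0], [0, 0, -3], 1]
    - [[0, 0, 0], [3, 2, 0], 1]
    - [[0, 0, 0], [3, 2, 0], 1]
    - [[0, 0, 0], [3, 2, 0], 1]
    - [[0, 0, 0], [3, 2, 0], 1]

```text
time_s: 8.9
eef_pos: [0.4248, 0.4189, 0.206]
orientation: [[-0.856, 0.517, 0.001], [0.517, 0.856, 0.0], [-0.0, 0.001, -1.0]]
ft_force: [0.2, 0.8, -0.2]
grip_width: 1.001
```

>>> apply_moves:
  commands:
    - [[0, 0, 0], [3, 2, 0], 1]
    - [[0, 0, 0], [3, 2, 0], 1]
    - [[0, 0, 0], [0, 0, 0], 1]
    - [[0, 0, 0], [0, 0, 0], 1]

```text
time_s: 9.23
eef_pos: [0.3933, 0.4845, 0.2053]
orientation: [[-0.858, 0.513, 0.0], [0.513, 0.858, -0.0], [-0.0, -0.0, -1.0]]
ft_force: [0.2, -1.0, 0.6]
grip_width: 1.001
```

Run:
```python
from h import *
to(L=1.4)
im=robot.get_image("scene");save(im,"s7")
t=robot.get_image("top");save(t,"t7")
c1=cv2.resize(im["pixels"][250:370,290:450,::-1],(560,420),interpolation=cv2.INTER_CUBIC);cv2.imwrite("pics/s7c.png",c1)
cv2.imwrite("pics/t7c.png",cv2.resize(t["pixels"][130:270,85:215,::-1],None,fx=4,fy=4,interpolation=cv2.INTER_CUBIC))
r=robot.find_in("top","plain_grip");print(r[0]["point"][0]*560,r[0]["point"][1]*420)
```

```text
t 9.23 tcp [0.3933 0.4845 0.2053] tilt [ 0.     -0.0003] F [ 0.2 -1.   0.6] w 1.001
tool shift cm [-1.811e+01 -1.183e+01  1.000e-02] turn z rad 0.001
380.408 182.406
```

View pics/s7c.png

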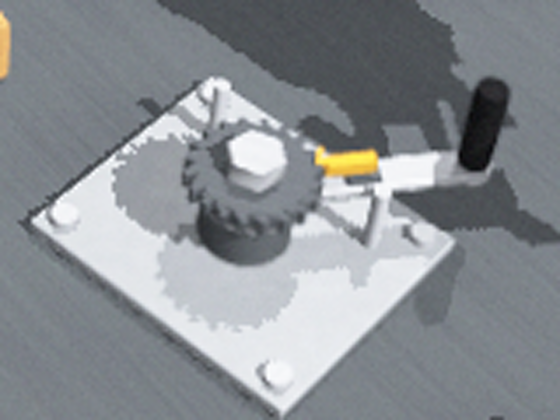

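View pics/t7c.png

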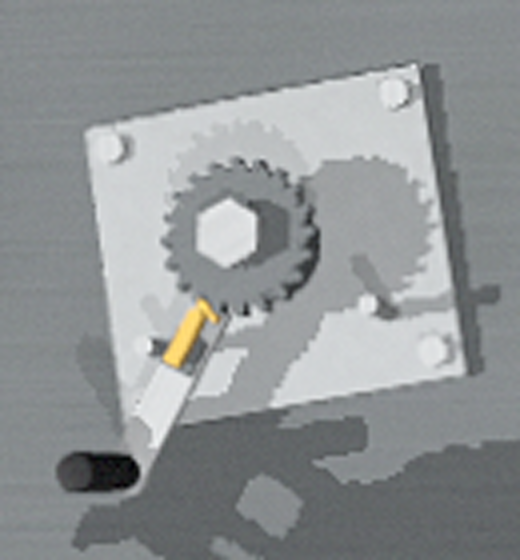

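Run:
```python
import cv2,numpy as np
A=cv2.imread("pics/top0.png",0);B=cv2.imread("pics/t7.png",0);T4=cv2.imread("pics/t4.png",0)
c=(142.2,187.6)
def P(I):  # polar, threshold-radius profile of the bright hex
    p=cv2.warpPolar(cv2.GaussianBlur(I,(0,0),.6),(48,360),c,12,cv2.WARP_POLAR_LINEAR+cv2.INTER_CUBIC).astype(float)
    return p
def ph(I):
    p=P(I)[:,20:44].mean(1); f=np.fft.fft(p)[6]; return round(-np.degrees(np.angle(f))/6,1),round(abs(f))
for n,I in(("start",A),("t3",cv2.imread("pics/t3.png",0)),("back",T4),("end",B)):print(n,ph(I))
def hexa(I):
    s=cv2.resize(I[172:204,127:158],None,fx=12,fy=12,interpolation=cv2.INTER_CUBIC);return cv2.cvtColor(s,cv2.COLOR_GRAY2BGR)
cv2.imwrite("pics/hex.png",np.hstack([hexa(A),hexa(B)]))
```

```text
start (np.float64(21.7), 1048)
t3 (np.float64(21.7), 1058)
back (np.float64(21.0), 1047)
end (np.float64(-28.1), 1044)
```

View pics/hex.png

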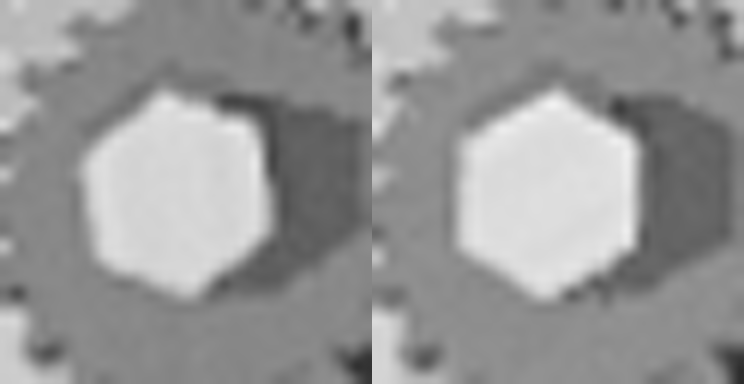

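The hexagon stayed put on the back swing (21.7° to 21.0°). It is now at 31.9°, a clockwise turn of 10° modulo 60°. Given the steady 4–5 N from L≈0.4 on, that means 70°, or 1.22 rad. Handing in.

Run:
```python
from h import *
print(robot.close_job())
```

```text
the job is handed in; nothing more can be done
None
```

I tightened the ratchet bolt by one stroke and handed the job in at about 9 s; no verdict was reported.

I closed the fingers loosely around the ratchet lever's post and swung it anticlockwise to about 0.05 rad. Then I swung it clockwise until it touched its other stop, opened the gripper and moved clear.

| Check | Result |
|---|---|
| Wheel during the back swing | Stayed put (bolt head moved less than 1°) |
| Force on the clockwise swing | About 4–5.5 N, so the pawl gripped |
| Bolt head at the end | About 10° further clockwise; a hexagon repeats every 60°, so I take this as 70°, or about 1.22 rad |
| Ratchet lever at the end | About 1.38 rad |
| Plain lever's grip | Same place in the top picture, within about 1.5 px |
| Forces | A few newtons at the readings I saw |

The 70° turn is partly inferred. The picture alone would also fit a turn of only 10°, but the steady force from early in the swing rules that out.

No check failed. The two cameras disagreed by 3–6 mm in y on the first positions, so I used their average.

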